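# Put the change gears back on their own storage posts

### The job

The three change gears have been put back on each other's storage posts. Swap them round so that the largest gear sits on the post with the largest round base, the middle one on the middle-sized round base and the smallest on the smallest round base, each lowered (not dropped) over the pin, hub up and flat on the base; the post with the square base is spare, for parking a gear on the way, and ends empty. Do not shove the spanner, the torch or the screwdriver lying between the posts.

Things in the scene. Friction and masses are not known exactly. Their poses are not given: they have to be found in the camera images.
- gear_large: The largest of the three bare-aluminium spur gears: toothed disc 90 mm in diameter over the teeth and 14 mm thick, with a plain round hub 36 mm in diameter standing up on top of it to 46 mm above the gear's underside (a 24 mm bore runs right through, weight about 0.45 kg). Grip it across the hub. Origin on the axis at the underside, z up along the axis. At the start it sits, hub up, on the wrong post.
- gear_medium: The middle-sized of the three bare-aluminium spur gears: toothed disc 70 mm in diameter over the teeth and 14 mm thick, with a plain round hub 36 mm in diameter standing up on top of it to 46 mm above the gear's underside (a 24 mm bore runs right through, weight about 0.3 kg). Grip it across the hub. Origin on the axis at the underside, z up along the axis. At the start it sits, hub up, on the wrong post.
- gear_small: The smallest of the three bare-aluminium spur gears: toothed disc 52 mm in diameter over the teeth and 14 mm thick, with a plain round hub 36 mm in diameter standing up on top of it to 46 mm above the gear's underside (a 24 mm bore runs right through, weight about 0.2 kg). Grip it across the hub. Origin on the axis at the underside, z up along the axis. At the start it sits, hub up, on the wrong post.
- post_large: The largest of the three round storage posts, fixed to the bench: dark steel disc 140 mm in diameter and 10 mm thick with a bright upright pin 8 mm in diameter in its centre, whose rounded tip is 36 mm above the bench. Origin on the pin's axis at bench level, z up; a gear seated on it has its origin 10 mm above this one.
- post_medium: The middle-sized of the three round storage posts, fixed to the bench: dark steel disc 120 mm in diameter and 10 mm thick with a bright upright pin 8 mm in diameter in its centre, whose rounded tip is 36 mm above the bench. Origin on the pin's axis at bench level, z up; a gear seated on it has its origin 10 mm above this one.
- post_small: The smallest of the three round storage posts, fixed to the bench: dark steel disc 100 mm in diameter and 10 mm thick with a bright upright pin 8 mm in diameter in its centre, whose rounded tip is 36 mm above the bench. Origin on the pin's axis at bench level, z up; a gear seated on it has its origin 10 mm above this one.
- post_spare: The spare storage post, fixed to the bench and empty at the start: dark steel square base 104 x 104 mm, 10 mm thick, with the same pin as the others (8 mm in diameter, tip 36 mm above the bench). Origin on the pin's axis at bench level, z up; a gear seated on it has its origin 10 mm above this one.
- spanner: Loose steel combination spanner, about 190 mm long and 8 mm thick, lying flat on the bench between two posts, to be left alone. Origin at the middle of its length on the bench, x along it towards the open jaw.
- torch: Loose black and aluminium hand torch, 124 mm long and 26 mm thick, lying on the bench between two posts, to be left alone. Origin at the middle of its length on the bench, x along it towards the lens.
- screwdriver: Loose screwdriver with a black handle, 190 mm long with a handle 26 mm thick, lying on the bench between two posts, to be left alone. Origin at about the middle of its length on the bench, x along it towards the tip.
Things that resemble listed ones, but are neither listed nor needed, are in the scene too. What is shaped like the gear_small but black is not meant. Leave any pink look-alike of the post_large alone.

How it is judged:
By the outcome, as a careful person would: the job done as asked, in the order asked, and still so for the second after the job is handed in, with the robot touching nothing.
It also fails if it takes over 120 s, if anything falls off the work surface, if the arm or the gripper's body presses on something with over 40 N, if the wrist force passes 120 N, or if a joint passes its speed limit or range.

### The arm

A 7-joint arm with a two-finger parallel gripper is mounted at the origin on the work surface. World frame = base frame: x ahead of the robot, y to its left, z up, the work surface at z = 0. Lengths are in m, angles in degrees, forces in N, time in s.
With the tool pointing down it reaches from about 0.4 to 0.9 m from the base axis. Payload 5.5 kg.
Tool frame: the origin (TCP) lies at the very end of the fingers, on their centre line; the grasp point (between the pads) lies env.grasp_offset behind it (env.grasp_offset is the distance from the TCP to the grasp point, in m); z points along the fingers, y is the direction in which the jaws open and shut (so a half turn about z gives the same grasp; the last joint's range is limited). The gripper opens to 85 mm and grips with 20 to 120 N. Pads are 22 mm wide; open, the fingers measure 114 mm over their backs; the gripper's body (76 mm by 85 mm) begins 54 mm behind the grasp point. The pads swing forward as they close: fully open they stand 13 mm farther back than shut.
Start: joints at [-56.31, 28.699, -24.465, 88.831, 12.651, 65.22, -12.049], TCP at [0.207, 0.616, 0.231] pointing down, gripper open.
Joint ranges: [-164.97, 164.97], [-17.58, 116.51], [-87.97, 89.64], [11.32, 138.91], [-80.73, 260.73], [10.89, 115.49], [-147.41, 147.41]. Speed limits (degrees/s): [147.25, 147.25, 180, 180, 180, 180, 180].

### API

Orientations are given as a 3x3 rotation matrix whose columns are the frame's x, y, z axes.
In Python, from cell import env gives the robot as it stands.
- The arm moves only by the shell command python3 -m jog 'ROWS' [OPENING] [FORCE]. ROWS is JSON, a list of rows, each a list of 6 numbers: the shift along the tool's x, y, z in m, then the turn, a rotation vector about the tool's x, y, z in degrees. A call has 1 to 5 rows; each row is the pose to reach, as a shift and turn from the pose measured when the call began, along the tool's axes at that moment; what a row does not reach only later rows make up. A row lasts 1/8 s, in which the tool goes at most 62.5 mm and 10.7 degrees, less where a joint would pass 70% of its speed; a pose out of reach is approached as far as the arm can. A call with a gripper value outside its range is refused whole. OPENING is the finger opening in m, from 0 to 0.0854, set as the call begins (- or left out, the last holds). The fingers move at their own pace and stop on an object; FORCE is the grip in N (left out, the last holds). Time passes only in rows, so rows that repeat a pose let the fingers close. It gives the time, the measured TCP pose, the force and the opening at its end, in the units of the state.
- env.observe(): the state, without advancing time (a new reading comes with each control period).
- env.camera(name): name is "side" or "top"; returns the picture (384x512x3 uint8, blue, green, red); there is no depth.
- env.camera_model(name): a dict with "camera_matrix" (3x3 intrinsics, pixels), "eye" and "orientation" of the camera in the world. Camera axes: x right, y down, z forward; pixel columns grow to the right and rows downward; lengths in m; the calibration is good to about 2 mm. A picture is of the moment at which its call begins. camera_model takes no time and is no camera call.
- env.close_job(): hands the job in, once; it reports no verdict.
The state is a dict: "time": time; "joints": joint angles; "joint_velocities": joint speeds; "tau": joint torques, N m; "ee_pos": TCP position; "orientation": TCP orientation; "wrist_force": force on the tool from outside, world axes, zero at the start; "ft_torque": the same for the moment, N m; "finger_gap": finger opening in m.
Only numpy, scipy, OpenCV 4.12 (cv2) and the standard library are available. Lean on these libraries where they do the work, as an engineer would, in place of code of your own. Each camera call takes 0.05 s, during which the arm holds its last target. There are 200 camera calls.

## Working session

There is one attempt and no reset: what is moved stays moved. The work goes in short steps, Python scripts to look and compute and a shell command to move; the robot and the scene stay as the last step left them, time stands still between calls to the robot, and variables do not carry over. Pictures are saved under pics/ and viewed, about 12 in all and at most 16, crops included, and the job is handed in when it is done.

```bash
ls; mkdir -p pics; python3 - <<'E'
from cell import env
import cv2,numpy as np
np.set_printoptions(precision=4,suppress=True)
for n in("top","side"):
    cv2.imwrite(f"pics/{n}0.png",cv2.resize(env.camera(n),(800,600),interpolation=cv2.INTER_CUBIC))
    print(env.camera_model(n))
print(env.observe(),env.grasp_offset)
E
```

```text
pics
{'camera_matrix': array([[417.5105,   0.    , 256.226 ],
       [  0.    , 417.5105, 196.0908],
       [  0.    ,   0.    ,   1.    ]]), 'eye': array([ 0.2638, -0.0232,  1.0738]), 'orientation': array([[ 0.0091, -0.9845,  0.175 ],
       [-1.    , -0.0084,  0.0051],
       [-0.0036, -0.175 , -0.9846]])}
{'camera_matrix': array([[384.8825,   0.    , 256.4515],
       [  0.    , 384.8825, 198.7567],
       [  0.    ,   0.    ,   1.    ]]), 'eye': array([ 0.3323, -0.7547,  0.6103]), 'orientation': array([[ 0.9908, -0.0819,  0.1076],
       [-0.1352, -0.6012,  0.7876],
       [ 0.0002, -0.7949, -0.6067]])}
{'time': 0.1, 'joints': array([-56.309 ,  28.7485, -24.454 ,  88.8842,  12.6518,  65.2193,
       -12.051 ]), 'joint_velocities': array([-0.0607, -0.0334, -0.0318, -0.0705,  0.0098,  0.0569,  0.0215]), 'tau': array([ -0.0109, -57.0816,  -5.8382, -28.1754,   0.0107,   0.0055,
        -0.    ]), 'ee_pos': array([0.2073, 0.6154, 0.2304]), 'orientation': array([[-0.9477,  0.3191, -0.0006],
       [ 0.3191,  0.9477, -0.0016],
       [ 0.0001, -0.0017, -1.    ]]), 'wrist_force': array([-0.4047,  0.6589,  0.0857]), 'ft_torque': array([0.0233, 0.0765, 0.0585]), 'finger_gap': 0.0854499586713414} 0.0187
```

View pics/top0.png

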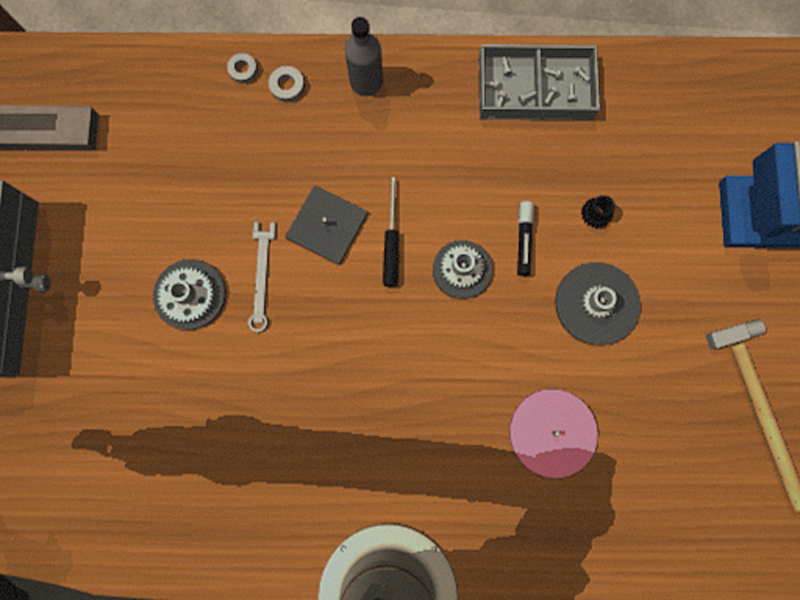

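View pics/side0.png

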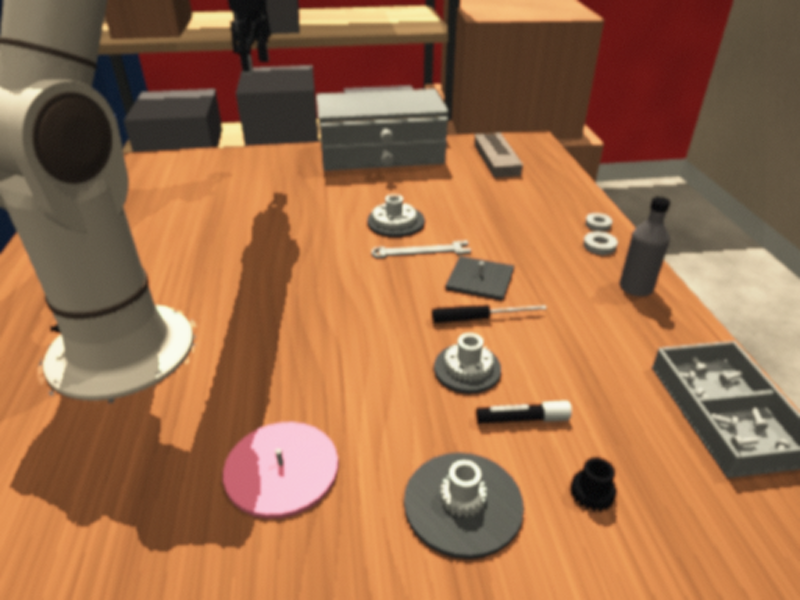

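The top view (800x600 pixels) shows these candidates:
- **Large gear:** at (189,294), on the round base that should be the medium one.
- **Medium gear:** at (463,268), on the smallest round base.
- **Small gear:** aluminium, at (598,303), on the dark largest base. The black look-alike at (598,211) is ignored because it is black.
- **Large post:** the pink disc at (555,433) is the look-alike, so I leave it alone.
- **Spare post:** the square base at (327,224).

Next I measure the bases and confirm these in one crop.

```bash
cat > h.py <<'E'
from cell import env
import cv2,numpy as np
np.set_printoptions(precision=4,suppress=True)
def ray(n,uv):
    m=env.camera_model(n); uv=np.atleast_2d(np.asarray(uv,float))
    d=np.c_[uv,np.ones(len(uv))]@np.linalg.inv(m["camera_matrix"]).T@np.array(m["orientation"]).T
    return np.array(m["eye"]),d
def plane(n,uv,z):
    e,d=ray(n,uv); return (e+d*((z-e[2])/d[:,2:]))[:,:2]
def proj(n,p):
    m=env.camera_model(n); c=m["camera_matrix"]@np.array(m["orientation"]).T@(np.array(p)-m["eye"]); return c[:2]/c[2]
E
python3 - <<'E'
from h import *
S=512/800
guess=dict(A=(189,294),B=(463,268),C=(598,303),spare=(327,224))
im=env.camera("top"); si=env.camera("side")
hsv=cv2.cvtColor(im,cv2.COLOR_BGR2HSV)
mask=(hsv[...,1]<80).astype(np.uint8)*255
cs,_=cv2.findContours(mask,cv2.RETR_EXTERNAL,cv2.CHAIN_APPROX_NONE)
tiles=[]
for k,g in guess.items():
    g=(g[0]*S,g[1]*S)
    c=[c for c in cs if cv2.contourArea(c)>200 and cv2.pointPolygonTest(c,g,False)>=0][0]
    p=plane("top",c[:,0],.010)
    if k=="spare": r=cv2.minAreaRect((p*1000).astype(np.float32)); ctr=np.array(r[0])/1000; print(k,r)
    else:
        e=cv2.fitEllipse((cv2.convexHull((p*1000).astype(np.float32)))); ctr=np.array(e[0])/1000; print(k,e,'reach',np.hypot(*ctr))
    q=p-ctr
    t=[]
    for n,I in (("top",im),("side",si)):
        u=proj(n,[*ctr,.03]); R=22; o=np.round(u).astype(int)-R
        cr=I[o[1]:o[1]+2*R,o[0]:o[0]+2*R]
        t.append(cv2.resize(cr,(200,200),interpolation=cv2.INTER_CUBIC)); print(n,'crop origin',o)
    tiles.append(np.vstack(t))
cv2.imwrite("pics/crop1.png",np.hstack(tiles))
for n,u in(("spanner",(262,275)),("torch",(526,238)),("driver",(391,235))): print(n,plane("top",[np.array(u)*S],.01))
E
```

```text
A ((471.60760498046875, 334.91888427734375), (117.48241424560547, 118.87541198730469), 140.8289031982422) reach 0.5784327031911272
top crop origin [ 96 164]
side crop origin [231 112]
B ((518.04541015625, -119.84918212890625), (97.984130859375, 98.29104614257812), 151.4714813232422) reach 0.5317281950780164
top crop origin [274 148]
side crop origin [278 205]
C ((462.10382080078125, -343.8038330078125), (137.5264434814453, 138.70425415039062), 16.070938110351562) reach 0.5759696318292696
top crop origin [363 170]
side crop origin [275 290]
spare ((593.8008422851562, 109.79077911376953), (103.65576934814453, 102.62801361083984), 63.017120361328125)
top crop origin [186 119]
side crop origin [286 148]
spanner [[0.5043 0.2141]]
torch [[ 0.5719 -0.2285]]
driver [[ 0.5753 -0.0008]]
```

View pics/crop1.png

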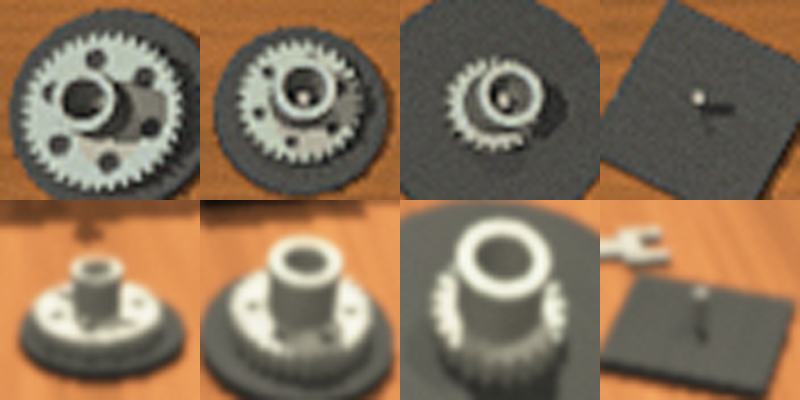

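The crop confirms it: A is the 120 mm base with the large gear, B the 100 mm base with the medium gear, and C the 140 mm dark base with the aluminium small gear. The spare post is square with a bare pin. Hub-top centres in tile pixels are:

| Gear | Top | Side |
|---|---|---|
| A | (86,99) | (96,68) |
| B | (105,91) | (105,62) |
| C | (113,96) | (103,58) |

Next I triangulate these.

```bash
cat >> h.py <<'E'
def tri(u,v):
    (e1,d1),(e2,d2)=ray("top",u),ray("side",v)
    s=np.linalg.lstsq(np.c_[d1[0],-d2[0]],e2-e1,rcond=None)[0]
    a,b=e1+s[0]*d1[0],e2+s[1]*d2[0]; return (a+b)/2,np.linalg.norm(a-b)
def go(x,y,z,yaw):
    """rows for: shift in tool axes, turn about tool z so tool y axis heads yaw deg (mod 180), tool down"""
    from scipy.spatial.transform import Rotation as R
    s=env.observe(); M=np.array(s["orientation"]); p=np.array(s["ee_pos"])
    cur=np.degrees(np.arctan2(M[1,1],M[0,1])); d=(yaw-cur+90)%180-90; w=np.radians(cur+d)
    T=np.c_[[np.sin(w),-np.cos(w),0],[np.cos(w),np.sin(w),0],[0,0,-1]]
    return np.r_[M.T@(np.array([x,y,z])-p),R.from_matrix(M.T@T).as_rotvec(degrees=True)]
E
python3 - <<'E'
from h import *
f=lambda o,p:np.array(o)+(np.array(p)+.5)/(200/44)-.5
for k,o,p,q,r in(("large",(96,164),(86,99),(231,112),(96,68)),("medium",(274,148),(105,91),(278,205),(105,62)),("small",(363,170),(113,96),(275,290),(103,58))):
    print(k,tri(f(o,p),f(q,r)),plane("top",f(o,p),.056),plane("side",f(q,r),.056))
print("sparepin",plane("top",f((186,119),(98,97)),.036), plane("side",f((286,148),(100,93)),.036))
# jog target over small gear
print(go(.46,-.342,.23,19.5+0),env.observe()["joints"])
E
```

```text
large (array([0.4673, 0.3345, 0.0579]), np.float64(0.0023134983469080763)) [[0.4688 0.3352]] [[0.4665 0.3377]]
medium (array([ 0.5185, -0.1188,  0.0554]), np.float64(0.000562098020363116)) [[ 0.518  -0.1187]] [[ 0.5186 -0.1194]]
small (array([ 0.4608, -0.3427,  0.0572]), np.float64(1.668363596640978e-05)) [[ 0.461  -0.3431]] [[ 0.4611 -0.3418]]
sparepin [[0.5948 0.1104]] [[0.5921 0.1094]]Traceback (most recent call last):
  File "<stdin>", line 7, in <module>
  File "h.py", line 22, in go
    return np.r_[M.T@(np.array([x,y,z])-p),R.from_matrix(M.T@T).as_rotvec(degrees=True)]
                                           ~~~~~~~~~~~~~^^^^^^^
  File "scipy/spatial/transform/_rotation.pyx", line 1143, in scipy.spatial.transform._rotation.Rotation.from_matrix
ValueError: Non-positive determinant (left-handed or null coordinate frame) in rotation matrix 0: [[-0.6172 -0.7868 -0.0001]
 [-0.7868  0.6172  0.0012]
 [ 0.0009 -0.0008  1.    ]].
```

```bash
sed -i 's/\[np.sin(w),-np.cos(w),0\]/[-np.sin(w),np.cos(w),0]/' h.py; python3 -c "
from h import *
print(go(.47,.45,.23,30))"
```

```text
[-0.3018 -0.0731  0.0007 -0.07    0.0205 41.3909]
```

```bash
python3 -m jog '[[-0.06,-0.015,0,0,0,9],[-0.12,-0.03,0,0,0,18],[-0.18,-0.045,0,0,0,27],[-0.24,-0.06,0,0,0,36],[-0.302,-0.073,0,0,0,41.4]]' 0.06 40; python3 -c "
from h import *
print(env.observe()['joints']);print(go(.52,.1,.23,0),go(.52,.1,.23,30))"
```

```text
time: 0.82
ee_pos: [0.4708, 0.4492, 0.2308]
orientation: [[-0.497, 0.868, -0.0], [0.868, 0.497, -0.001], [-0.001, -0.001, -1.0]]
wrist_force: [0.6, 0.8, -0.1]
finger_gap: 0.0601
[-37.6978  27.3348 -11.5661  89.0406   5.8945  64.2837 -20.7811]
[-0.3275 -0.1308  0.0012 -0.039   0.0573 29.7915] [-0.3275 -0.1308  0.0012 -0.0519  0.0448 -0.2085]
```

```bash
python3 -m jog '[[-0.055,-0.022,0,0,0,6],[-0.11,-0.044,0,0,0,12],[-0.165,-0.066,0,0,0,18],[-0.22,-0.088,0,0,0,24],[-0.275,-0.11,0,0,0,29.8]]'; python3 -c "
from h import *
print(env.observe()['joints']);print(go(.461,-.343,.15,0))"
```

```text
time: 1.45
ee_pos: [0.512, 0.154, 0.2311]
orientation: [[0.003, 1.0, -0.0], [1.0, -0.003, -0.001], [-0.001, -0.0, -1.0]]
wrist_force: [1.0, 0.6, 1.0]
finger_gap: 0.0602
[-18.9393  15.1265  -0.8432 106.1462   0.3149  58.7544 -20.1154]
[-0.4971 -0.0492  0.0816 -0.0069  0.0548 -0.1987]
```

```bash
python3 -m jog '[[-0.06,-0.005,0,0,0,0],[-0.12,-0.01,0,0,0,0],[-0.18,-0.017,0,0,0,0],[-0.24,-0.022,0,0,0,0],[-0.3,-0.028,0,0,0,0]]' >/dev/null; python3 -m jog '[[-0.06,-0.006,0.02,0,0,0],[-0.12,-0.012,0.04,0,0,0],[-0.18,-0.018,0.06,0,0,0],[-0.197,-0.021,0.08,0,0,0],[-0.197,-0.021,0.08,0,0,0]]'; python3 - <<'E'
from h import *
print(env.observe()['joints']);print(go(.461,-.343,.030,0))
E
```

```text
time: 2.7
ee_pos: [0.4586, -0.346, 0.1499]
orientation: [[0.007, 1.0, -0.003], [1.0, -0.007, 0.0], [0.0, -0.003, -1.0]]
wrist_force: [0.2, 0.9, 0.1]
finger_gap: 0.0602
[ 22.3707  25.0711  15.1311 105.0757  -8.047   51.059   40.8192]
[ 0.003   0.0027  0.1199 -0.1883 -0.0133 -0.4094]
```

```bash
python3 -m jog '[[0.003,0.003,0.03,-0.2,0,-0.4],[0.003,0.003,0.06,-0.2,0,-0.4],[0.003,0.003,0.085,-0.2,0,-0.4],[0.003,0.003,0.107,-0.2,0,-0.4],[0.003,0.003,0.119,-0.2,0,-0.4]]'; python3 -m jog '[[0,0,0,0,0,0],[0,0,0,0,0,0],[0,0,0,0,0,0],[0,0,0,0,0,0],[0,0,0,0,0,0]]' 0.02 50; python3 - <<'E'
from h import *
a,b=env.camera("top"),env.camera("side")
u,v=[np.round(proj(n,[.461,-.343,.05])).astype(int) for n in("top","side")]
cv2.imwrite("pics/g1.png",np.hstack([cv2.resize(I[max(0,p[1]-50):p[1]+50,p[0]-50:p[0]+50],(400,400)) for I,p in((a,u),(b,v))]))
E
```

```text
time: 3.32
ee_pos: [0.4621, -0.341, 0.0305]
orientation: [[-0.002, 1.0, 0.0], [1.0, 0.002, 0.002], [0.002, 0.0, -1.0]]
wrist_force: [-0.0, 0.7, 0.1]
finger_gap: 0.0597
time: 3.95
ee_pos: [0.4626, -0.3412, 0.0312]
orientation: [[-0.002, 1.0, 0.001], [1.0, 0.002, 0.001], [0.001, 0.001, -1.0]]
wrist_force: [-0.0, -0.1, 4.9]
finger_gap: 0.0348
```

View pics/g1.png

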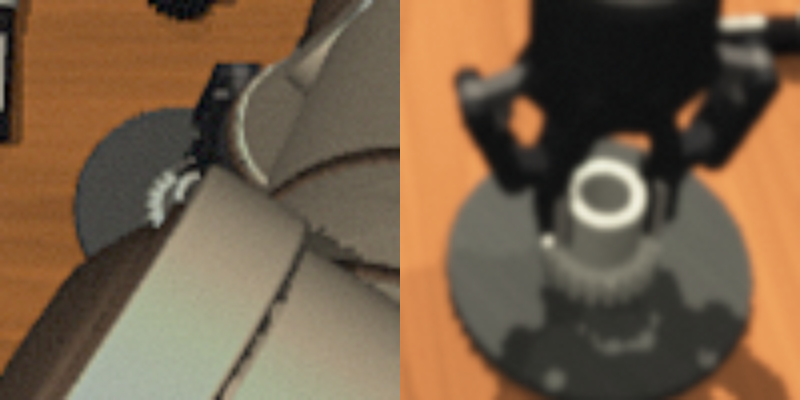

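The side crop shows the pads on both sides of the small gear's hub, with the hub-top centre at about (206,192) in that tile. The grasp is good at a gap of 35 mm. Next: lift and carry to the spare post.

```bash
python3 - <<'E'
from h import *
v=np.round(proj("side",[.461,-.343,.05])).astype(int)
print("hub",plane("side",[v-50+np.array([206,192])/4],.056),env.observe()["ee_pos"])
E
python3 -m jog '[[0,0,-0.015,0,0,0],[0,0,-0.045,0,0,0],[0,0,-0.08,0,0,0],[0,0,-0.11,0,0,0],[0,0,-0.11,0,0,0]]' - 60
python3 -m jog '[[0.04,0.012,0,0,0,0],[0.09,0.026,0,0,0,0],[0.14,0.04,0,0,0,0],[0.19,0.055,0,0,0,0],[0.24,0.07,0,0,0,0]]'
python3 -m jog '[[0.05,0.014,0,0,0,0],[0.1,0.03,0,0,0,0],[0.15,0.043,0,0,0,0],[0.19,0.055,0,0,0,0],[0.21,0.06,0,0,0,0]]'
python3 -c "
from h import *
print(go(.594,.110,.12,0),go(.5925,.112,.12,0))"
```

```text
hub [[ 0.4629 -0.3434]] [ 0.4626 -0.3412  0.0312]
time: 4.68
ee_pos: [0.464, -0.3428, 0.1442]
orientation: [[-0.002, 1.0, 0.006], [1.0, 0.002, -0.002], [-0.002, 0.006, -1.0]]
wrist_force: [0.6, -0.3, -1.5]
finger_gap: 0.0344
time: 5.3
ee_pos: [0.5328, -0.101, 0.143]
orientation: [[-0.002, 1.0, 0.004], [1.0, 0.002, -0.002], [-0.002, 0.004, -1.0]]
wrist_force: [1.3, 0.4, -1.1]
finger_gap: 0.035
time: 5.92
ee_pos: [0.5917, 0.1121, 0.1415]
orientation: [[-0.005, 1.0, 0.002], [1.0, 0.005, -0.001], [-0.001, 0.002, -1.0]]
wrist_force: [-0.8, 0.0, -1.6]
finger_gap: 0.0344
[-0.002   0.0022  0.0215  0.1094  0.0729  0.2865] [-0.      0.0007  0.0215  0.1094  0.0729  0.2865]
```

```bash
python3 -m jog '[[0,0.002,0.03,0,0,0.3],[0,0.002,0.06,0,0,0.3],[0,0.002,0.068,0,0,0.3],[0,0.002,0.07,0,0,0.3],[0,0.002,0.07,0,0,0.3]]'; python3 - <<'E'
from h import *
a,b=env.camera("top"),env.camera("side")
u,v=[np.round(proj(n,[.594,.110,.06])).astype(int) for n in("top","side")]
print(u,v)
cv2.imwrite("pics/p1.png",np.hstack([cv2.resize(I[max(0,p[1]-40):p[1]+40,p[0]-40:p[0]+40],(400,400)) for I,p in((a,u),(b,v))]))
E
```

```text
time: 6.55
ee_pos: [0.5947, 0.1116, 0.0725]
orientation: [[0.001, 1.0, 0.003], [1.0, -0.001, -0.001], [-0.001, 0.003, -1.0]]
wrist_force: [-0.1, -0.0, -1.5]
finger_gap: 0.0347
[206 137] [309 160]
```

View pics/p1.png

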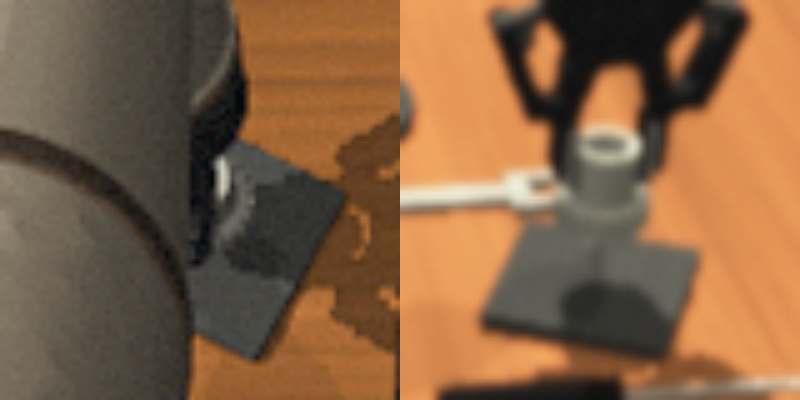

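The side crop shows the small gear held level above the square base, with its hub-top centre at tile (211,148) and the pin just below the gear. I lower it slowly while watching the force.

```bash
python3 -c "
from h import *
print(plane('side',[[311.2-.4,149.6-.4]],.0973))"
python3 -m jog '[[0,0,0.01,0,0,0],[0,0,0.018,0,0,0],[0,0,0.026,0,0,0],[0,0,0.034,0,0,0],[0,0,0.036,0,0,0]]'
python3 -m jog '[[0,0,0.002,0,0,0],[0,0,0.004,0,0,0],[0,0,0.005,0,0,0],[0,0,0.005,0,0,0]]'
```

```text
[[0.5948 0.1056]]
time: 7.28
ee_pos: [0.5943, 0.1118, 0.0357]
orientation: [[0.0, 1.0, 0.002], [1.0, -0.0, -0.001], [-0.001, 0.002, -1.0]]
wrist_force: [-0.2, -0.7, -1.2]
finger_gap: 0.0342
time: 7.78
ee_pos: [0.5944, 0.1117, 0.0313]
orientation: [[0.001, 1.0, 0.003], [1.0, -0.001, -0.001], [-0.001, 0.003, -1.0]]
wrist_force: [-2.1, -0.8, 3.7]
finger_gap: 0.0346
```

```bash
python3 -m jog '[[0,0,0,0,0,0],[0,0,0,0,0,0],[0,0,0,0,0,0]]' 0.06
python3 -m jog '[[0,0,-0.02,0,0,0],[0,0,-0.06,0,0,0],[0,0,-0.1,0,0,0],[0,0,-0.12,0,0,0],[0,0,-0.12,0,0,0]]'
python3 -m jog '[[0.045,-0.025,0,0,0,0],[0.09,-0.05,0,0,0,0],[0.135,-0.075,0,0,0,0],[0.18,-0.1,0,0,0,0],[0.224,-0.126,0,0,0,0]]'
python3 -m jog '[[0,0,0,0,0,0],[0,0,0,0,0,0]]'
python3 - <<'E'
from h import *
a,b=env.camera("top"),env.camera("side")
print(env.observe()["joints"],go(.468,.3355,.031,0))
u,v=[np.round(proj(n,[.594,.110,.04])).astype(int) for n in("top","side")]
print(u,v)
cv2.imwrite("pics/p2.png",np.hstack([cv2.resize(I[max(0,p[1]-40):p[1]+40,p[0]-40:p[0]+40],(400,400)) for I,p in((a,u),(b,v))]))
E
```

```text
time: 8.15
ee_pos: [0.5946, 0.1118, 0.0313]
orientation: [[0.001, 1.0, 0.003], [1.0, -0.001, -0.001], [-0.001, 0.003, -1.0]]
wrist_force: [-0.1, 0.6, 0.7]
finger_gap: 0.0602
time: 8.78
ee_pos: [0.5961, 0.1123, 0.1546]
orientation: [[0.001, 1.0, 0.009], [1.0, -0.001, 0.0], [0.0, 0.009, -1.0]]
wrist_force: [-0.0, 0.6, -0.5]
finger_gap: 0.06
time: 9.4
ee_pos: [0.4688, 0.3373, 0.1528]
orientation: [[0.001, 1.0, 0.007], [1.0, -0.001, -0.0], [-0.0, 0.007, -1.0]]
wrist_force: [0.9, -0.4, -0.5]
finger_gap: 0.06
time: 9.65
ee_pos: [0.4682, 0.3367, 0.1519]
orientation: [[-0.0, 1.0, 0.006], [1.0, 0.0, -0.002], [-0.002, 0.006, -1.0]]
wrist_force: [0.2, 0.1, 0.2]
finger_gap: 0.0599
[-41.9099  24.3623   4.4037 104.7001  -1.9084  50.7522 -36.8701] [ 0.0002 -0.0024  0.1213  0.416   0.1031 -0.1733]
[207 140] [308 167]
```

View pics/p2.png

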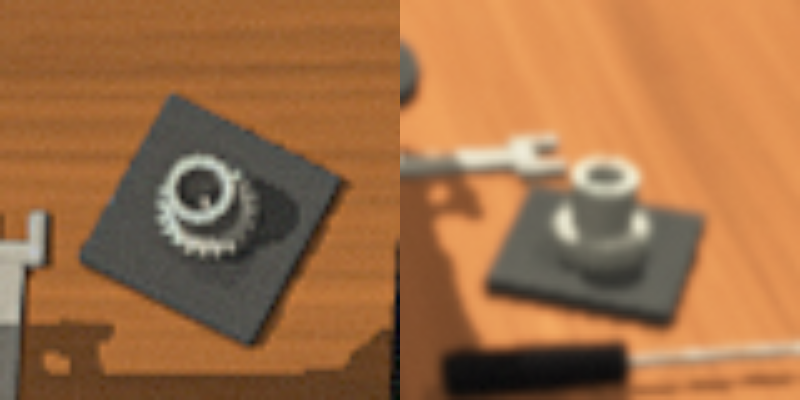

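The small gear is parked flat on the square base with the pin in its bore; hub-top centre is at tile (201,190) in the top view. Next, pick up the large gear.

```bash
python3 -c "
from h import *
print(plane('top',[[206.7,137.5]],.056),plane('side',[[308-40+(206.5+.5)/5-.5,167-40+(177)/5-.5]],.056))"
python3 -m jog '[[0,-0.001,0.04,0.4,0,0],[0,-0.001,0.08,0.4,0,0],[0,-0.001,0.105,0.4,0,0],[0,-0.001,0.115,0.4,0,0],[0,-0.001,0.121,0.4,0,0]]'
python3 -m jog '[[0,0,0,0,0,0],[0,0,0,0,0,0],[0,0,0,0,0,0],[0,0,0,0,0,0],[0,0,0,0,0,0]]' 0.02 70
python3 - <<'E'
from h import *
a,b=env.camera("top"),env.camera("side")
u,v=[np.round(proj(n,[.469,.335,.05])).astype(int) for n in("top","side")]
print(u,v)
cv2.imwrite("pics/g2.png",np.hstack([cv2.resize(I[max(0,p[1]-40):p[1]+40,p[0]-40:p[0]+40],(400,400)) for I,p in((a,u),(b,v))]))
E
```

```text
[[0.5948 0.1092]] [[0.594  0.1089]]
time: 10.38
ee_pos: [0.4703, 0.3344, 0.0313]
orientation: [[0.005, 1.0, 0.001], [1.0, -0.005, -0.002], [-0.002, 0.001, -1.0]]
wrist_force: [0.1, -1.0, 0.1]
finger_gap: 0.0603
time: 11.0
ee_pos: [0.4702, 0.3346, 0.0324]
orientation: [[0.005, 1.0, 0.001], [1.0, -0.005, -0.002], [-0.002, 0.001, -1.0]]
wrist_force: [-2.5, -1.6, 6.7]
finger_gap: 0.0333
[115 186] [253 129]
```

View pics/g2.png

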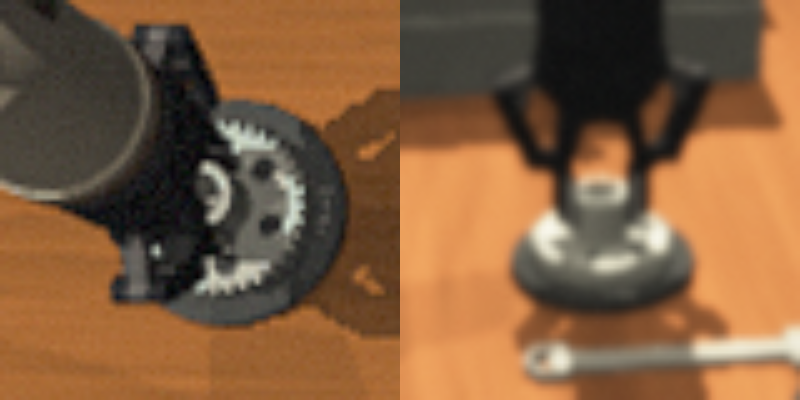

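The large gear's hub sits squarely between the pads, with its hub-top centre at side tile (200,190). I lift it and carry it to the large post.

```bash

python3 -m jog '[[0,0,-0.01,0,0,0],[0,0,-0.04,0,0,0],[0,0,-0.075,0,0,0],[0,0,-0.11,0,0,0],[0,0,-0.11,0,0,0]]' - 80
python3 -m jog '[[-0.035,0.003,0,0,0,0],[-0.08,0.006,0,0,0,0],[-0.13,0.01,0,0,0,0],[-0.18,0.015,0,0,0,0],[-0.23,0.02,0,0,0,0]]'
python3 -m jog '[[-0.05,0.004,0,0,0,0],[-0.1,0.004,0,0,0,0],[-0.15,0.004,0,0,0,0],[-0.2,0,0,0,0,0],[-0.25,-0.008,0,0,0,0]]'
python3 -c "
from h import *
print(go(.462,-.344,.145,0))"
```

```text
time: 11.72
ee_pos: [0.4724, 0.3362, 0.1456]
orientation: [[0.005, 1.0, 0.006], [1.0, -0.005, 0.003], [0.003, 0.006, -1.0]]
wrist_force: [-0.2, 0.9, -5.9]
finger_gap: 0.0331
time: 12.35
ee_pos: [0.4902, 0.1042, 0.1436]
orientation: [[0.004, 1.0, 0.005], [1.0, -0.005, 0.002], [0.002, 0.005, -1.0]]
wrist_force: [0.6, -0.5, -4.9]
finger_gap: 0.0328
time: 12.98
ee_pos: [0.48, -0.1472, 0.1417]
orientation: [[0.004, 1.0, 0.003], [1.0, -0.004, 0.002], [0.002, 0.003, -1.0]]
wrist_force: [0.9, -0.7, -5.3]
finger_gap: 0.0337
[-0.1969 -0.0171 -0.0037  0.1706 -0.0952 -0.2391]
```

```bash

python3 -m jog '[[-0.05,-0.004,0,0.2,0,0],[-0.1,-0.009,0,0.2,0,0],[-0.15,-0.013,0,0.2,0,0],[-0.185,-0.016,0,0.2,0,0],[-0.197,-0.017,0,0.2,0,0]]'
python3 -m jog '[[0,0,0.02,0,0,0],[0,0,0.045,0,0,0],[0,0,0.06,0,0,0],[0,0,0.066,0,0,0],[0,0,0.066,0,0,0]]'
python3 - <<'E'
from h import *
print(go(.462,-.344,.033,0))
a,b=env.camera("top"),env.camera("side")
u,v=[np.round(proj(n,[.462,-.344,.05])).astype(int) for n in("top","side")]
print(u,v)
cv2.imwrite("pics/p3.png",np.hstack([cv2.resize(I[max(0,p[1]-50):p[1]+50,p[0]-50:p[0]+50],(400,400)) for I,p in((a,u),(b,v))]))
E
```

```text
time: 13.6
ee_pos: [0.4599, -0.3469, 0.1396]
orientation: [[0.008, 1.0, -0.003], [1.0, -0.008, 0.001], [0.001, -0.003, -1.0]]
wrist_force: [0.2, 0.6, -6.1]
finger_gap: 0.033
time: 14.22
ee_pos: [0.4598, -0.3465, 0.0734]
orientation: [[0.008, 1.0, -0.004], [1.0, -0.008, 0.001], [0.001, -0.004, -1.0]]
wrist_force: [0.6, -0.9, -4.8]
finger_gap: 0.0325
[ 0.0025  0.0024  0.0404 -0.202  -0.0674 -0.4496]
[387 191] [298 305]
```

View pics/p3.png

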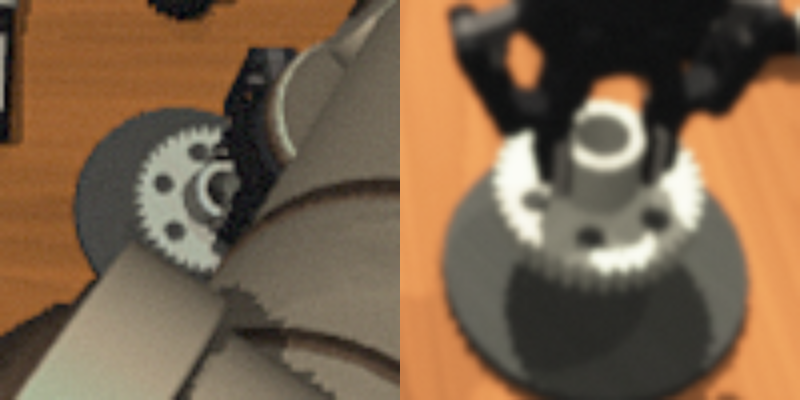

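The large gear is level above the large base, hub-top centre at side tile (206,135). I lower it with a correction of (2.5, 2.5) mm.

```bash
python3 -c "
from h import *
print(plane('side',[[298-50+206.5/4-.5,305-50+135.5/4-.5]],.097))"
python3 -m jog '[[0.0025,0.0025,0.006,-0.2,0,-0.4],[0.0025,0.0025,0.014,-0.2,0,-0.4],[0.0025,0.0025,0.023,-0.2,0,-0.4],[0.0025,0.0025,0.032,-0.2,0,-0.4],[0.0025,0.0025,0.036,-0.2,0,-0.4]]'
python3 -m jog '[[0,0,0.002,0,0,0],[0,0,0.004,0,0,0],[0,0,0.005,0,0,0],[0,0,0.005,0,0,0]]'
```

```text
[[ 0.4609 -0.3447]]
time: 14.95
ee_pos: [0.4622, -0.3444, 0.0373]
orientation: [[0.001, 1.0, 0.0], [1.0, -0.001, 0.001], [0.001, 0.0, -1.0]]
wrist_force: [-0.4, -0.0, -4.7]
finger_gap: 0.0331
time: 15.45
ee_pos: [0.4623, -0.3444, 0.0326]
orientation: [[0.001, 1.0, 0.0], [1.0, -0.001, 0.001], [0.001, 0.0, -1.0]]
wrist_force: [-0.1, 1.1, -2.8]
finger_gap: 0.0329
```

```bash
python3 -m jog '[[0,0,0.0005,0,0,0],[0,0,0.001,0,0,0],[0,0,0.001,0,0,0]]'
python3 -m jog '[[0,0,0,0,0,0],[0,0,0,0,0,0],[0,0,0,0,0,0]]' 0.06
python3 -m jog '[[0,0,-0.02,0,0,0],[0,0,-0.06,0,0,0],[0,0,-0.1,0,0,0],[0,0,-0.12,0,0,0],[0,0,-0.12,0,0,0]]'
python3 -m jog '[[0.05,0.012,0,0,0,0],[0.1,0.024,0,0,0,0],[0.15,0.036,0,0,0,0],[0.2,0.05,0,0,0,0],[0.225,0.056,0,0,0,0]]'
python3 -m jog '[[0,0,0,0,0,0],[0,0,0,0,0,0]]'
python3 - <<'E'
from h import *
a,b=env.camera("top"),env.camera("side")
print(go(.5183,-.119,.031,0))
u,v=[np.round(proj(n,[.462,-.344,.05])).astype(int) for n in("top","side")]
print(u,v)
cv2.imwrite("pics/p4.png",np.hstack([cv2.resize(I[max(0,p[1]-40):p[1]+40,p[0]-40:p[0]+40],(400,400)) for I,p in((a,u),(b,v))]))
E
```

```text
time: 15.82
ee_pos: [0.4623, -0.3443, 0.0325]
orientation: [[0.001, 1.0, 0.001], [1.0, -0.001, 0.001], [0.001, 0.001, -1.0]]
wrist_force: [-2.5, 3.2, 5.9]
finger_gap: 0.0332
time: 16.2
ee_pos: [0.4627, -0.3447, 0.0327]
orientation: [[0.001, 1.0, 0.002], [1.0, -0.001, 0.001], [0.001, 0.002, -1.0]]
wrist_force: [0.3, -0.8, -0.2]
finger_gap: 0.06
time: 16.82
ee_pos: [0.4641, -0.3459, 0.1558]
orientation: [[0.001, 1.0, 0.006], [1.0, -0.001, -0.002], [-0.002, 0.006, -1.0]]
wrist_force: [0.3, -0.0, 0.1]
finger_gap: 0.0603
time: 17.45
ee_pos: [0.5204, -0.117, 0.1548]
orientation: [[-0.003, 1.0, 0.005], [1.0, 0.003, -0.001], [-0.001, 0.005, -1.0]]
wrist_force: [0.5, 0.2, 1.2]
finger_gap: 0.0601
time: 17.7
ee_pos: [0.5197, -0.118, 0.1542]
orientation: [[-0.002, 1.0, 0.004], [1.0, 0.002, -0.001], [-0.001, 0.004, -1.0]]
wrist_force: [0.4, -0.1, 0.0]
finger_gap: 0.0598
[ 0.0002 -0.002   0.1235  0.2448  0.0894  0.0091]
[387 191] [298 305]
```

View pics/p4.png

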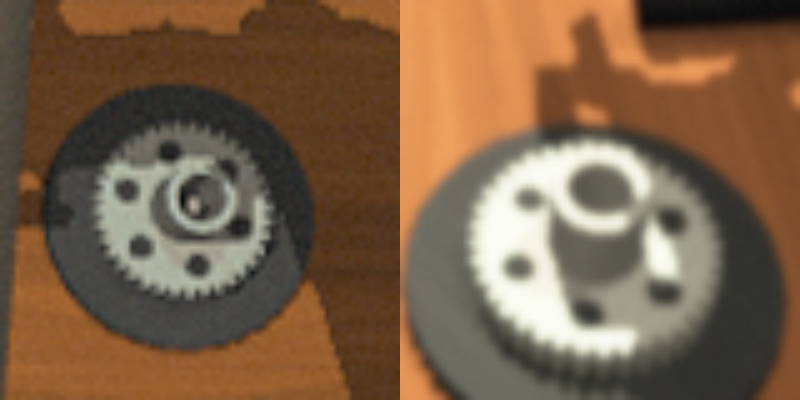

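The large gear is flat on the largest base, with the pin visible in the bore at top tile (195,200). Next: pick up the medium gear, descending with +2 mm x compensation.

```bash

python3 -m jog '[[0,-0.001,0.04,0.2,0,0],[0,-0.001,0.08,0.2,0,0],[0,-0.001,0.107,0.2,0,0],[0,-0.001,0.117,0.2,0,0],[0,-0.001,0.123,0.2,0,0]]'
python3 -m jog '[[0,0,0,0,0,0],[0,0,0,0,0,0],[0,0,0,0,0,0],[0,0,0,0,0,0],[0,0,0,0,0,0]]' 0.02 70
python3 -m jog '[[0,0,-0.01,0,0,0],[0,0,-0.04,0,0,0],[0,0,-0.075,0,0,0],[0,0,-0.11,0,0,0],[0,0,-0.11,0,0,0]]'
python3 - <<'E'
from h import *
a,b=env.camera("top"),env.camera("side")
print(go(.4715,.335,.14,0))
u,v=[np.round(proj(n,[.52,-.119,.13])).astype(int) for n in("top","side")]
print(u,v)
cv2.imwrite("pics/g3.png",np.hstack([cv2.resize(I[max(0,p[1]-40):p[1]+40,p[0]-40:p[0]+40],(400,400)) for I,p in((a,u),(b,v))]))
E
```

```text
time: 18.42
ee_pos: [0.5193, -0.1203, 0.0315]
orientation: [[0.001, 1.0, 0.001], [1.0, -0.001, -0.002], [-0.002, 0.001, -1.0]]
wrist_force: [0.3, -0.3, 0.3]
finger_gap: 0.0597
time: 19.05
ee_pos: [0.5199, -0.1209, 0.0328]
orientation: [[0.002, 1.0, 0.003], [1.0, -0.002, -0.003], [-0.003, 0.003, -1.0]]
wrist_force: [-2.1, -1.3, 6.5]
finger_gap: 0.0342
time: 19.68
ee_pos: [0.5221, -0.1208, 0.1459]
orientation: [[0.001, 1.0, 0.009], [1.0, -0.001, -0.003], [-0.003, 0.009, -1.0]]
wrist_force: [0.4, 0.7, -4.1]
finger_gap: 0.0343
[ 0.4552 -0.0484  0.0014  0.152   0.1326 -0.0717]
[300 159] [304 191]
```

View pics/g3.png

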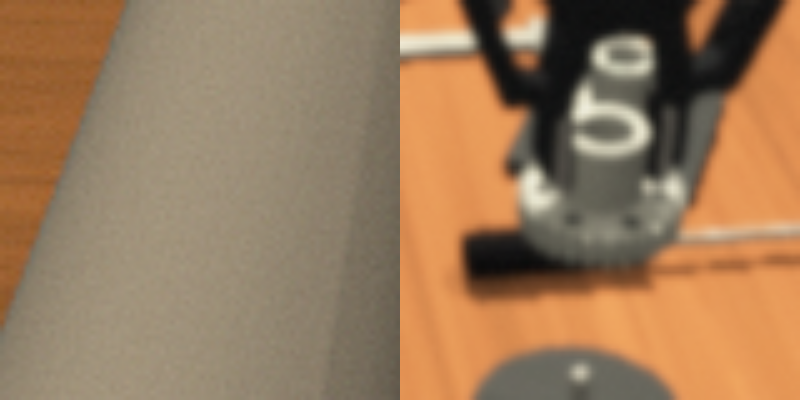

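The medium gear is lifted, hub-top centre at side tile (212,130). The small post's bare pin tip is at tile (180,372). Next: carry it to the medium post.

```bash
python3 -c "
from h import *
f=lambda t:[[304-40+(t[0]+.5)/5-.5,191-40+(t[1]+.5)/5-.5]]
print('hub',plane('side',f((212,130)),.169),'pin',plane('side',f((180,372)),.036))"
python3 -m jog '[[0.04,-0.004,0,0,0,0],[0.085,-0.008,0,0,0,0],[0.135,-0.013,0,0,0,0],[0.185,-0.018,0,0,0,0],[0.235,-0.023,0,0,0,0]]'
python3 -m jog '[[0.05,-0.006,0,0,0,0],[0.1,-0.012,0,0,0,0],[0.15,-0.018,0,0,0,0],[0.2,-0.023,0,0,0,0],[0.22,-0.026,0,0,0,0]]'
python3 -m jog '[[0,0,0.025,0,0,0],[0,0,0.05,0,0,0],[0,0,0.063,0,0,0],[0,0,0.068,0,0,0],[0,0,0.068,0,0,0]]'
python3 - <<'E'
from h import *
a,b=env.camera("top"),env.camera("side")
print(go(.4715,.335,.033,0))
u,v=[np.round(proj(n,[.471,.335,.06])).astype(int) for n in("top","side")]
print(u,v)
cv2.imwrite("pics/p5.png",np.hstack([cv2.resize(I[max(0,p[1]-40):p[1]+40,p[0]-40:p[0]+40],(400,400)) for I,p in((a,u),(b,v))]))
E
```

```text
hub [[ 0.521  -0.1217]] pin [[ 0.5175 -0.1192]]
time: 20.4
ee_pos: [0.4948, 0.116, 0.1401]
orientation: [[0.001, 1.0, -0.001], [1.0, -0.001, -0.003], [-0.003, -0.001, -1.0]]
wrist_force: [1.0, -0.3, -3.7]
finger_gap: 0.0343
time: 21.02
ee_pos: [0.4664, 0.3396, 0.1372]
orientation: [[-0.004, 1.0, -0.004], [1.0, 0.004, -0.003], [-0.003, -0.004, -1.0]]
wrist_force: [-0.7, -1.2, -3.3]
finger_gap: 0.034
time: 21.65
ee_pos: [0.4663, 0.339, 0.0691]
orientation: [[-0.003, 1.0, -0.004], [1.0, 0.003, -0.004], [-0.004, -0.004, -1.0]]
wrist_force: [0.6, -0.5, -3.0]
finger_gap: 0.0342
[-0.0045  0.0047  0.037  -0.1508  0.1448  0.1796]
[114 184] [253 126]
```

View pics/p5.png

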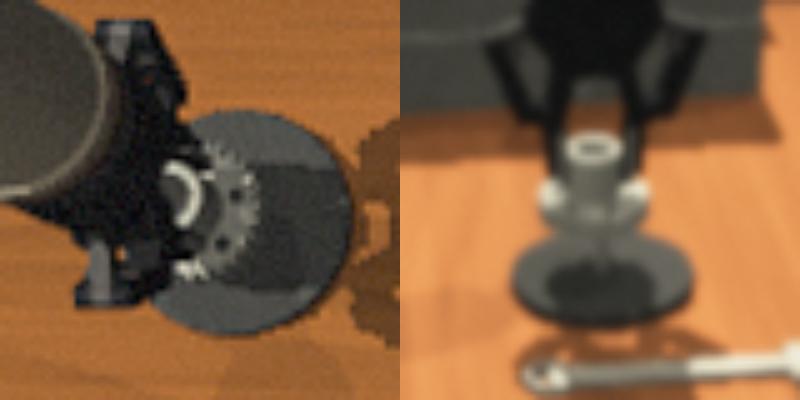

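The medium gear is above the medium base. In the side tile the pin is at x≈204 and the hub at x≈194, about 5 mm of x offset. That agrees with the computed correction, so I apply it while lowering.

```bash

python3 -m jog '[[-0.0045,0.005,0.003,-0.15,0.15,0.2],[-0.0045,0.005,0.01,-0.15,0.15,0.2],[-0.0045,0.005,0.018,-0.15,0.15,0.2],[-0.0045,0.005,0.026,-0.15,0.15,0.2],[-0.0045,0.005,0.032,-0.15,0.15,0.2]]'
python3 -m jog '[[0,0,0.002,0,0,0],[0,0,0.004,0,0,0],[0,0,0.005,0,0,0],[0,0,0.005,0,0,0]]'
```

```text
time: 22.38
ee_pos: [0.4713, 0.335, 0.0371]
orientation: [[-0.0, 1.0, -0.001], [1.0, 0.0, -0.0], [-0.0, -0.001, -1.0]]
wrist_force: [-0.2, -0.5, -4.3]
finger_gap: 0.0342
time: 22.88
ee_pos: [0.4712, 0.335, 0.0328]
orientation: [[-0.0, 1.0, -0.001], [1.0, 0.0, -0.0], [-0.0, -0.001, -1.0]]
wrist_force: [-4.3, -1.7, 3.6]
finger_gap: 0.0344
```

```bash
python3 -m jog '[[0,0,0,0,0,0],[0,0,0,0,0,0],[0,0,0,0,0,0]]' 0.06
python3 -m jog '[[0,0,-0.02,0,0,0],[0,0,-0.06,0,0,0],[0,0,-0.1,0,0,0],[0,0,-0.12,0,0,0],[0,0,-0.12,0,0,0]]'
python3 -m jog '[[-0.045,0.025,0,0,0,0],[-0.09,0.05,0,0,0,0],[-0.135,0.075,0,0,0,0],[-0.18,0.1,0,0,0,0],[-0.226,0.123,0,0,0,0]]'
python3 -m jog '[[0,0,0,0,0,0],[0,0,0,0,0,0]]'
python3 - <<'E'
from h import *
a,b=env.camera("top"),env.camera("side")
print(go(.5945,.109,.031,0))
u,v=[np.round(proj(n,[.471,.335,.04])).astype(int) for n in("top","side")]
print(u,v)
cv2.imwrite("pics/p6.png",np.hstack([cv2.resize(I[max(0,p[1]-40):p[1]+40,p[0]-40:p[0]+40],(400,400)) for I,p in((a,u),(b,v))]))
E
```

```text
time: 23.25
ee_pos: [0.4716, 0.3353, 0.033]
orientation: [[-0.0, 1.0, -0.0], [1.0, 0.0, 0.0], [0.0, -0.0, -1.0]]
wrist_force: [-0.2, 1.0, 0.4]
finger_gap: 0.06
time: 23.88
ee_pos: [0.4732, 0.3364, 0.1562]
orientation: [[0.0, 1.0, 0.004], [1.0, -0.0, 0.004], [0.004, 0.004, -1.0]]
wrist_force: [0.0, 0.6, -0.1]
finger_gap: 0.0603
time: 24.5
ee_pos: [0.5962, 0.1089, 0.1549]
orientation: [[-0.0, 1.0, 0.003], [1.0, 0.0, 0.004], [0.004, 0.003, -1.0]]
wrist_force: [1.5, -0.6, 0.4]
finger_gap: 0.0602
time: 24.75
ee_pos: [0.5953, 0.1089, 0.1539]
orientation: [[0.001, 1.0, 0.001], [1.0, -0.001, 0.004], [0.004, 0.001, -1.0]]
wrist_force: [0.5, 0.1, 0.2]
finger_gap: 0.0602
[-0.0023 -0.0009  0.1233  0.0757 -0.2461  0.1398]
[117 186] [253 131]
```

View pics/p6.png

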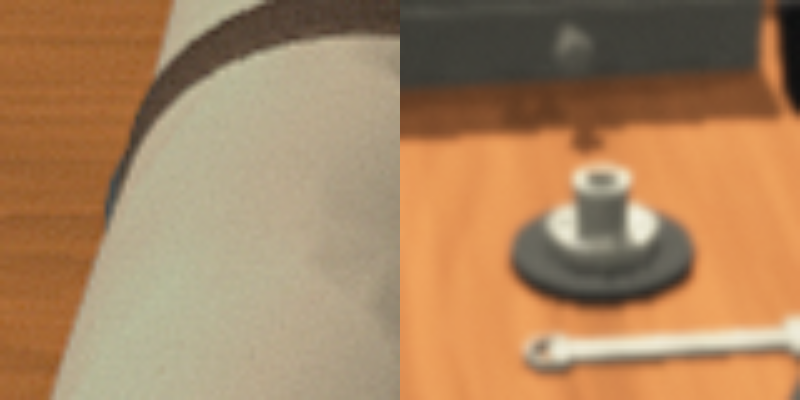

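The medium gear is seated flat and central, hub top at side tile (202,180). I pick up the small gear from the spare post and carry it to the small post.

```bash

python3 -m jog '[[0,-0.001,0.04,0,-0.2,0],[0,-0.001,0.08,0,-0.2,0],[0,-0.001,0.107,0,-0.2,0],[0,-0.001,0.117,0,-0.2,0],[0,-0.001,0.123,0,-0.2,0]]'
python3 -m jog '[[0,0,0,0,0,0],[0,0,0,0,0,0],[0,0,0,0,0,0],[0,0,0,0,0,0],[0,0,0,0,0,0]]' 0.02 60
python3 -m jog '[[0,0,-0.015,0,0,0],[0,0,-0.045,0,0,0],[0,0,-0.08,0,0,0],[0,0,-0.11,0,0,0],[0,0,-0.11,0,0,0]]'
python3 -m jog '[[-0.04,-0.014,0,0,0,0],[-0.09,-0.03,0,0,0,0],[-0.14,-0.047,0,0,0,0],[-0.19,-0.064,0,0,0,0],[-0.228,-0.078,0,0,0,0]]'
python3 -m jog '[[0,0,0.025,0,0,0],[0,0,0.05,0,0,0],[0,0,0.065,0,0,0],[0,0,0.07,0,0,0],[0,0,0.07,0,0,0]]'
python3 - <<'E'
from h import *
a,b=env.camera("top"),env.camera("side")
print(go(.518,-.1195,.033,0))
u,v=[np.round(proj(n,[.518,-.119,.06])).astype(int) for n in("top","side")]
print(u,v)
cv2.imwrite("pics/p7.png",np.hstack([cv2.resize(I[max(0,p[1]-40):p[1]+40,p[0]-40:p[0]+40],(400,400)) for I,p in((a,u),(b,v))]))
E
```

```text
time: 25.48
ee_pos: [0.5943, 0.1124, 0.0313]
orientation: [[-0.004, 1.0, 0.001], [1.0, 0.004, 0.001], [0.001, 0.001, -1.0]]
wrist_force: [0.5, -0.8, 0.1]
finger_gap: 0.0603
time: 26.1
ee_pos: [0.5953, 0.113, 0.0327]
orientation: [[-0.004, 1.0, 0.003], [1.0, 0.004, 0.002], [0.002, 0.003, -1.0]]
wrist_force: [-1.6, 1.1, 6.2]
finger_gap: 0.0346
time: 26.72
ee_pos: [0.5972, 0.1129, 0.1461]
orientation: [[-0.004, 1.0, 0.01], [1.0, 0.004, 0.004], [0.003, 0.01, -1.0]]
wrist_force: [0.2, 0.2, -1.8]
finger_gap: 0.0345
time: 27.35
ee_pos: [0.5181, -0.1179, 0.1436]
orientation: [[-0.002, 1.0, 0.008], [1.0, 0.002, 0.003], [0.003, 0.008, -1.0]]
wrist_force: [-1.3, -0.1, -0.8]
finger_gap: 0.0343
time: 27.98
ee_pos: [0.5186, -0.1176, 0.0735]
orientation: [[-0.002, 1.0, 0.007], [1.0, 0.002, 0.003], [0.003, 0.007, -1.0]]
wrist_force: [0.3, -0.7, -2.2]
finger_gap: 0.0344
[-0.0019 -0.0016  0.0412  0.51   -0.1593  0.1133]
[297 167] [301 217]
```

View pics/p7.png

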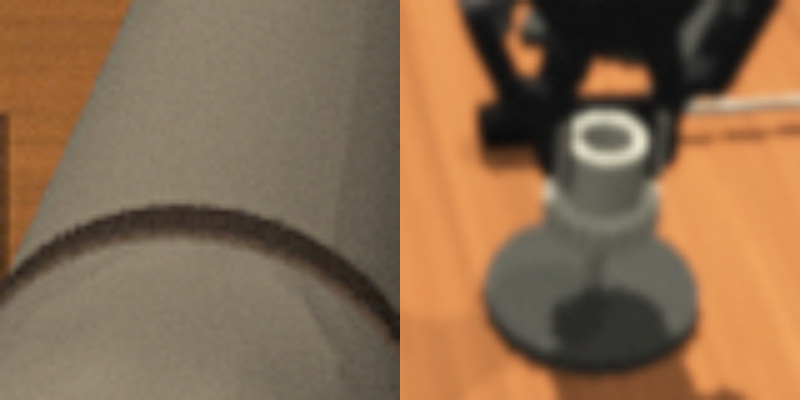

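The small gear is above the small base, hub at side tile (209,138), with the pin visible below at x≈200. The gear sits about 4 mm towards -y in the gripper, so I aim the TCP at y≈-0.116.

```bash
python3 -c "
from h import *
print(plane('side',[[301-40+209.5/5-.5,217-40+138.5/5-.5]],.097))"
python3 -m jog '[[0.0015,-0.001,0.005,0.5,-0.1,0],[0.0015,-0.001,0.013,0.5,-0.1,0],[0.0015,-0.001,0.022,0.5,-0.1,0],[0.0015,-0.001,0.031,0.5,-0.1,0],[0.0015,-0.001,0.036,0.5,-0.1,0]]'
python3 -m jog '[[0,0,0.002,0,0,0],[0,0,0.004,0,0,0],[0,0,0.005,0,0,0],[0,0,0.005,0,0,0]]'
```

```text
[[ 0.519 -0.121]]
time: 28.7
ee_pos: [0.518, -0.1161, 0.0373]
orientation: [[-0.002, 1.0, -0.001], [1.0, 0.002, 0.001], [0.001, -0.001, -1.0]]
wrist_force: [0.7, -0.3, -0.8]
finger_gap: 0.0345
time: 29.2
ee_pos: [0.518, -0.1161, 0.0327]
orientation: [[-0.002, 1.0, -0.001], [1.0, 0.002, 0.001], [0.001, -0.001, -1.0]]
wrist_force: [-1.5, 0.3, 2.4]
finger_gap: 0.034
```

Contact is at the seated height. I release, rise and clear off to the open space on the -x side, high up, then check everything.

```bash
python3 -m jog '[[0,0,0,0,0,0],[0,0,0,0,0,0],[0,0,0,0,0,0]]' 0.06
python3 -m jog '[[0,0,-0.02,0,0,0],[0,0,-0.06,0,0,0],[0,0,-0.11,0,0,0],[0,0,-0.16,0,0,0],[0,0,-0.18,0,0,0]]'
python3 -m jog '[[0.06,0.0,0,0,0,0],[0.12,0,0,0,0,0],[0.18,0,0,0,0,0],[0.24,0,0,0,0,0],[0.3,0,0,0,0,0]]'
python3 -m jog '[[0.06,-0.01,0,0,0,0],[0.12,-0.02,0,0,0,0],[0.18,-0.03,0,0,0,0],[0.24,-0.06,0,0,0,0],[0.3,-0.08,0,0,0,0]]'
python3 -m jog '[[0,0,0,0,0,0],[0,0,0,0,0,0]]'
python3 - <<'E'
from h import *
a,b=env.camera("top"),env.camera("side")
print(env.observe()["joints"])
cv2.imwrite("pics/endtop.png",cv2.resize(a[90:240],(800,234),interpolation=cv2.INTER_CUBIC))
cv2.imwrite("pics/end.png",np.vstack([cv2.resize(a[100:225,80:430],(800,286),interpolation=cv2.INTER_CUBIC),cv2.resize(b[110:360,200:400],(375,300)) .repeat(1,1) if False else cv2.copyMakeBorder(cv2.resize(b[110:360,200:420],(264,300)),0,0,268,268,cv2.BORDER_CONSTANT)]))
E
```

```text
time: 29.58
ee_pos: [0.5182, -0.1161, 0.0327]
orientation: [[-0.002, 1.0, -0.001], [1.0, 0.002, 0.001], [0.001, -0.001, -1.0]]
wrist_force: [0.5, 0.3, 1.1]
finger_gap: 0.0599
time: 30.2
ee_pos: [0.52, -0.1168, 0.2162]
orientation: [[-0.002, 1.0, 0.005], [1.0, 0.002, 0.001], [0.001, 0.005, -1.0]]
wrist_force: [0.5, -0.6, 0.3]
finger_gap: 0.0601
time: 30.82
ee_pos: [0.5194, 0.185, 0.2166]
orientation: [[-0.001, 1.0, 0.005], [1.0, 0.001, 0.001], [0.001, 0.005, -1.0]]
wrist_force: [1.9, -0.5, -1.3]
finger_gap: 0.0603
time: 31.45
ee_pos: [0.4395, 0.4815, 0.2163]
orientation: [[-0.001, 1.0, 0.005], [1.0, 0.001, 0.001], [0.001, 0.005, -1.0]]
wrist_force: [0.7, 1.2, -0.5]
finger_gap: 0.0602
time: 31.7
ee_pos: [0.4393, 0.4812, 0.2157]
orientation: [[-0.002, 1.0, 0.005], [1.0, 0.002, -0.001], [-0.001, 0.005, -1.0]]
wrist_force: [1.0, -0.7, -0.5]
finger_gap: 0.0598
[-49.4302  27.5002  -0.6695  90.3313   0.6708  61.9924 -50.4147]
```

View pics/end.png

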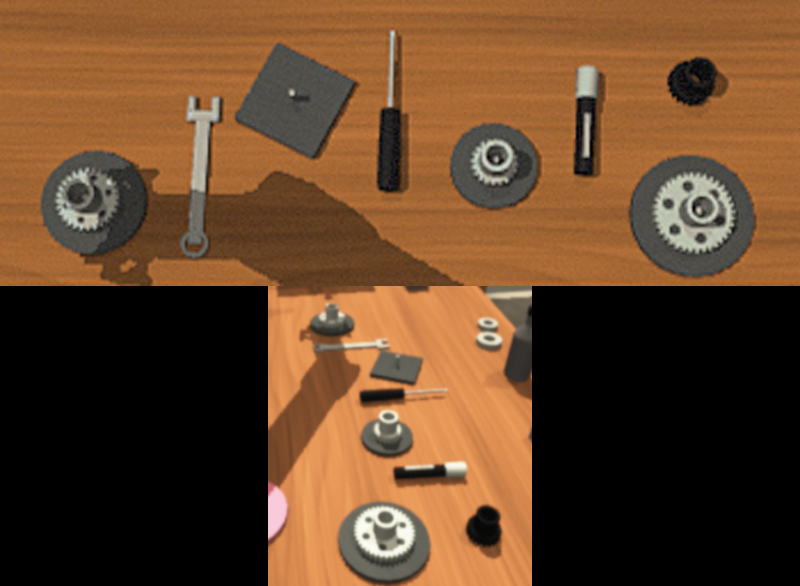

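The final picture shows the medium gear on the 120 mm base (92,200), the small one on the 100 mm base (494,163) and the large one on the 140 mm base (695,213). The square post is empty with a bare pin at (292,95), and the three tools are where they were.

```bash
python3 -c "
from cell import env
print(env.close_job())"
```

```text
the job is handed in; nothing more can be done
None
```

The three gears are on their matching posts and the job is handed in at about 32 s of the 120 s allowed.

- **Order of moves:** I parked the small gear on the square post. Then I moved the large gear to the 140 mm base, the medium gear to the 120 mm base, and the small gear from the square post to the 100 mm base. Each was lowered slowly to its seated height, with measured wrist forces under about 8 N throughout, and then released.
- **Last checks:** The final pictures from both cameras show every gear hub up and flat on the right base. The square post is empty. The spanner, torch and screwdriver look unmoved by eye, and I did not touch the black gear or the pink post. The gripper is clear of everything.
- **Disagreements:** When I lowered the large gear, the first lowering showed its weight not fully supported, so I lowered it another 1 mm until contact showed before releasing. The small gear sat about 4 mm off centre in the gripper on its second move, and I corrected for that before lowering it. No check failed.

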